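# Set the telescoping wire rest to the guide nozzle's height

### The arm

A 6-joint arm with a two-finger parallel gripper is mounted at the origin on the work surface. World frame = base frame: x ahead of the robot, y to its left, z up, the work surface at z = 0. Lengths are in m, angles in rad, forces in N, time in s.
With the tool pointing down it reaches from about 0.35 to 0.725 m from the base axis. Payload 4.3 kg.
Tool frame: the origin (TCP) lies at the centre of the arm's flange, where the gripper is bolted on; the fingertips stand 173 mm ahead of it and the grasp point (between the pads) lies 155 mm ahead of it; z points along the fingers, y is the line along which they close (so a half turn about z gives the same grasp; the last joint's range is limited). The gripper opens to 85 mm and grips with 20 to 120 N. Pads are 22 mm wide; open, the fingers measure 114 mm over their backs; the gripper's body (76 mm by 85 mm) begins 54 mm behind the grasp point. The pads swing forward as they close: fully open they stand 13 mm farther back than shut.
Start: joints at [-1.212, 0.377, 0.081, 1.274, 0, 1.46], TCP at [0.26, -0.513, 0.405] pointing down, gripper open.
Joint ranges: [-2.72, 2.72], [-0.84, 1.66], [-1.02, 1.22], [-1.77, 2.12], [-1.37, 1.28], [-3.14, 3.14]. Speed limits (rad/s): [2.57, 2.57, 3.14, 3.14, 3.14, 3.14].

### API

Orientations are given as a rotation vector (axis times angle).
In Python, from bench import * gives the robot as it stands.
- The arm moves only by the tool step_arm, never from a script. Its argument "moves" is a list of rows, each an object with "offset": the shift along the world's x, y, z in cm, a list of three; "yaw": the turn about the world's z in rad; "claw": the opening, from 0 (shut) to 1 (fully open). A call has 1 to 5 rows; each row is the pose to reach, as a shift and turn from the pose commanded when the call began; what a row does not reach only later rows make up. A row lasts 1/12 s, in which the tool goes at most 41.7 mm and 7.16 degrees, less where a joint would pass 70% of its speed; a pose out of reach is approached as far as the arm can. A call with a gripper value outside its range is refused whole. The fingers move at their own pace and stop on an object; "squeeze" is the grip in N (left out, the last holds). Time passes only in rows, so rows that repeat a pose let the fingers close. It gives the time, the measured TCP pose, the force, the opening and the grip force at its end, in the units of the state.
- state(): the state, without advancing time (a new reading comes with each control period).
- grab_frame(name): name is "scene" or "top"; returns a dict with "color" (400x640x3 uint8, blue, green, red), "fx", "fy", "cx", "cy" (pixels), "eye" and "orientation" of the camera in the world. Camera axes: x right, y down, z forward; pixel columns grow to the right and rows downward; lengths in m; the calibration is good to about 2 mm. A picture is of the moment at which its call begins. There is no depth.
- hand_in(): hands the job in; it is judged then, once.
The state is a dict: "time_s": time; "joint_positions": joint angles; "joint_velocities": joint speeds; "joint_torque": joint torques, N m; "ee_pos": TCP position; "ee_rot": TCP orientation; "contact_force": force on the tool from outside, world axes, zero at the start; "wrist_torque": the same for the moment, N m; "finger_gap": finger opening in m; "finger_force": force on a finger pad.
Only numpy, scipy, OpenCV 4.12 (cv2) and the standard library are available. Lean on these libraries where they do the work, as an engineer would, in place of code of your own. Each camera call takes 0.05 s, during which the arm holds its last target. There are 200 camera calls.

### The job

Set the telescoping wire rest to the height of the wire guide: twist its Y-shaped head anticlockwise about a fifth of a turn to free it, draw it up until the bottom of the V is level with the guide's nozzle, as nearly as the click-stops hidden in its sleeve allow (they are 2 cm apart, so within about a centimetre), and twist it fully back clockwise so that it is locked in a stop there. Let go of it, and leave the reel, the screwdriver and the steel cup where they are.

Things in the scene. Friction and masses are not known exactly. Their poses are not given: they have to be found in the camera images.
- rest_stand: Fixed stand of the rest. White base plate 100 (x) x 140 (y) x 12 mm; through it and the bench an upright aluminium sleeve, 42 mm in diameter, with a black ribbed collar, 54 mm in diameter, its top 120 mm above the bench. Origin: centre of the plate's underside, on the sleeve's axis; x lies along the wire's path, pointing away from the nozzle, within about 12 degrees.
- rest_grip (a point): Centre of the grey grip block of the wire rest's head, the part to hold: 12 mm thick (this frame's x), 44 mm wide (y), 44 mm tall (z), on an 18 mm steel tube that slides and turns in the sleeve, about the sleeve's axis. Parked, its underside is 8 mm above the collar. The frame turns and rises with the head; when locked, its axes are those of rest_stand. Head and tube: about 0.25 kg.
- rest_vee (a point): Bottom of the V where the wire would lie: middle of the grip block's top, 22 mm above rest_grip, moving with it. The V's two arms, 12 mm thick like the block, span about 56 mm (along y) and end 24 mm higher.
- nozzle_mouth (a point): Centre of the mouth of the wire guide's steel nozzle, a level tube, 26 mm in diameter at its mouth, that points to the wire rest along this frame's x. Fixed; its height differs from day to day. The mouth stands 70 mm in front of the axis of the guide's column.
- guide: Fixed wire guide: white base plate 110 x 100 x 14 mm with an upright square aluminium column, 30 mm wide and 320 mm tall; a black block on it (52 x 52 x 46 mm, round knob at its side) carries the nozzle. Origin: centre of the plate's underside, on the column's axis; x points along the nozzle to the wire rest, whose axis is 180 to 260 mm away.
- rest_head (a joint): Twist of the head, rad: 0 = locked (end stop, starts here), 1.2 = free (end stop), growing anticlockwise from above; friction 0.06 N m. Above about 0.9 the tube can slide. Turned back at the height of a stop it goes to 0; elsewhere a key inside meets a tooth and resists (0.4 N m and more) from 0.8, stopping by 0.5: do not force it, untwist and try 2 to 4 mm higher or lower.
- rest_lift (a joint): Height of the tube above its parked position, m: 0 parked (starts here, held by a catch), 0.118 fully out. Stops repeat every 20 mm, the lowest useful one between 0.036 and 0.056; where they lie cannot be seen and differs from day to day. A stop takes the key with only about 1 mm to spare up or down. Free, the tube slides against 5 N of friction, so it stays where it is left.
- reel: Bystander: grey plastic terminal reel lying flat, 180 mm in diameter, 32 mm tall. Origin: centre of its underside.
- driver: Bystander: screwdriver 170 mm long lying on the bench.
- cup: Bystander: steel cup, 70 mm in diameter, 50 mm tall. Origin: centre of its underside.
There are look-alikes about, which are no part of the job. Leave any blue or green look-alike of the rest_stand alone.

How it is judged:
By the outcome, as a careful person would: the job done as asked, in the order asked, and still so for the second after the job is handed in, with the robot touching nothing.
It also fails if it takes over 64 s, if anything falls off the work surface, if the arm or the gripper's body presses on something with over 40 N, if the wrist force passes 120 N, or if a joint passes its speed limit or range.

## Working session

There is one attempt and no reset: what is moved stays moved. The work goes in short steps, Python scripts to look and compute and a tool call to move; the robot and the scene stay as the last step left them, time stands still between calls to the robot, and variables do not carry over. Pictures are saved under pics/ and viewed, at most 10 in all, crops included, and the job is handed in when it is done.

Besides the shell and the picture viewer there is one more tool, called after ">>>" as name([rows], argument=value, ...), one row to a line, values as JSON. step_arm: Moves the arm, as the interface text tells. Its arguments: {"type":"object","properties":{"moves":{"type":"array","items":{"type":"object","properties":{"offset":{"type":"array","items":{"type":"number"}},"yaw":{"type":"number"},"claw":{"type":"number"}}}},"squeeze":{"type":"number"}},"required":["moves"]}

```bash
mkdir -p pics; ls; python3 - <<'E'
from bench import *
import cv2
for n in("scene","top"):
    f=grab_frame(n); cv2.imwrite(f"pics/{n}0.png",f["color"]); print(n,{k:f[k] for k in f if k!="color"})
s=state();print(s)
E
```

```text
pics
scene {'fx': 460.4684713641088, 'fy': 460.4684713641088, 'cx': 316.5267313194818, 'cy': 196.56094064851894, 'eye': array([1.35982946, 0.1549714 , 1.12465653]), 'orientation': array([-1.6087896 , -2.04136752,  0.74279543])}
top {'fx': 364.24362168334466, 'fy': 364.24362168334466, 'cx': 322.48210118718174, 'cy': 195.8411411247886, 'eye': array([ 0.40041407, -0.02308436,  1.259549  ]), 'orientation': array([-2.1432921 ,  2.09924471, -0.17210263])}
{'time_s': 0.1, 'joint_positions': array([-1.21227610e+00,  3.77967041e-01,  7.98214076e-02,  1.27438716e+00,
       -6.81719377e-06,  1.46052297e+00]), 'joint_velocities': array([ 0.00123626, -0.00210086,  0.00412381, -0.00174261,  0.00145568,
       -0.00124374]), 'joint_torque': array([ 1.29154312e-03, -4.64693284e+01,  2.70583034e+01,  1.19585992e-02,
       -1.31807569e-04,  4.39096823e-06]), 'ee_pos': array([ 0.25971973, -0.51271761,  0.40389112]), 'ee_rot': array([-3.05400941e+00, -7.29254730e-01,  3.48129899e-04]), 'contact_force': array([-0.80596383, -0.34287527, -0.252845  ]), 'wrist_torque': array([-0.01143763, -0.0354545 ,  0.01999567]), 'finger_force': 0.0, 'finger_gap': 0.08488886560059825}
```

View pics/scene0.png

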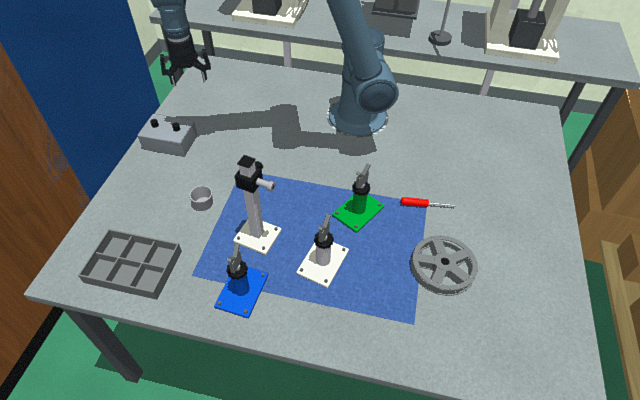

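View pics/top0.png

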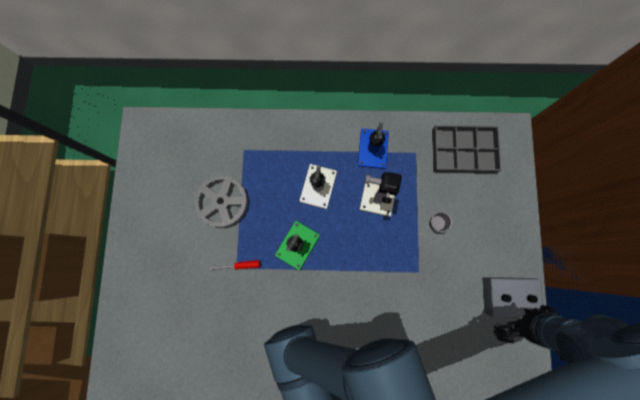

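Candidates for the rest are:
- white-plate stand: scene (323,250), top (318,186)
- blue stand: scene (240,275), top (376,145)
- green stand: scene (360,200), top (297,244)

The guide is also on a white plate, at scene (257,200). I choose the white-plate Y head and will check it in a close crop.

```bash
cat > h.py <<'E'
import cv2,numpy as np
from scipy.spatial.transform import Rotation as R
from bench import *
def ray(f,u,v):
    d=R.from_rotvec(f["orientation"]).as_matrix()@np.array([(u-f["cx"])/f["fx"],(v-f["cy"])/f["fy"],1]); return f["eye"],d/np.linalg.norm(d)
def onz(f,u,v,z):
    e,d=ray(f,u,v); return e+d*(z-e[2])/d[2]
def proj(f,p):
    c=R.from_rotvec(f["orientation"]).as_matrix().T@(np.array(p)-f["eye"]); return np.array([f["cx"]+f["fx"]*c[0]/c[2],f["cy"]+f["fy"]*c[1]/c[2]])
def tri(f,a,g,b):
    e1,d1=ray(f,*a);e2,d2=ray(g,*b)
    t=np.linalg.lstsq(np.c_[d1,-d2],e2-e1,rcond=None)[0]
    p,q=e1+d1*t[0],e2+d2*t[1]; return (p+q)/2,np.linalg.norm(p-q)
E
python3 - <<'E'
from h import *
s=grab_frame("scene");t=grab_frame("top")
a=cv2.resize(s["color"][145:295,220:370],None,fx=4,fy=4,interpolation=3)[:600,:400+200]
cv2.imwrite("pics/c1.png",a)
b=cv2.resize(t["color"][155:225,290:410],None,fx=6,fy=6,interpolation=3);cv2.imwrite("pics/c2.png",b)
for n,f,z,roi in(("top",t,.013,(150,230,290,420)),("scene",s,.013,(215,295,225,355))):
    c=f["color"].astype(int);m=np.zeros(c.shape[:2],np.uint8)
    y0,y1,x0,x1=roi;r=c[y0:y1,x0:x1];m[y0:y1,x0:x1]=(r.min(2)>165)*255
    m=cv2.morphologyEx(m,cv2.MORPH_OPEN,np.ones((2,2)))
    for k in cv2.findContours(m,0,2)[0]:
        if cv2.contourArea(k)<150: continue
        h=cv2.convexHull(k)[:,0];P=np.array([onz(f,u,v,z)[:2] for u,v in h],np.float32)
        print(n,cv2.boundingRect(k),cv2.minAreaRect(P))
E
```

```text
top (361, 185, 26, 30) ((0.6163740158081055, -0.18639123439788818), (0.08797837048768997, 0.09424691647291183), 78.44474029541016)
top (301, 166, 31, 43) ((0.6563494205474854, 0.012437455356121063), (0.09667118638753891, 0.13628646731376648), 76.06238555908203)
scene (298, 244, 52, 44) ((0.6656825542449951, 0.021491512656211853), (0.09953916817903519, 0.1394270658493042), 76.15979766845703)
scene (235, 223, 47, 31) ((0.6229019165039062, -0.18708184361457825), (0.11013694107532501, 0.09974230080842972), 78.88378143310547)
```

View pics/c1.png

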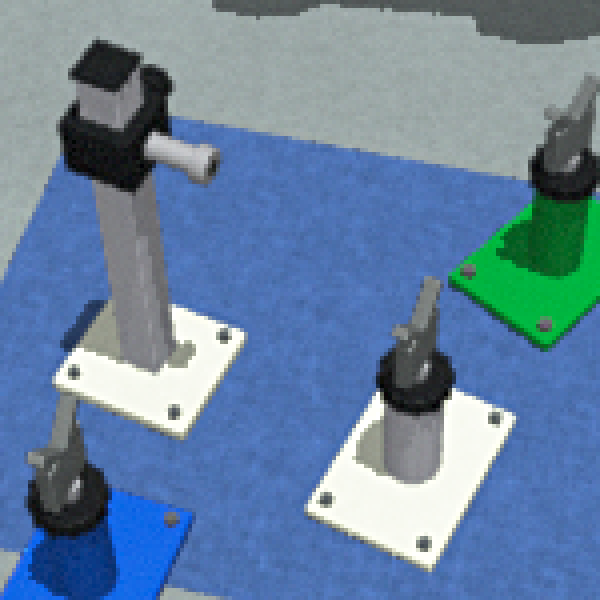

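View pics/c2.png

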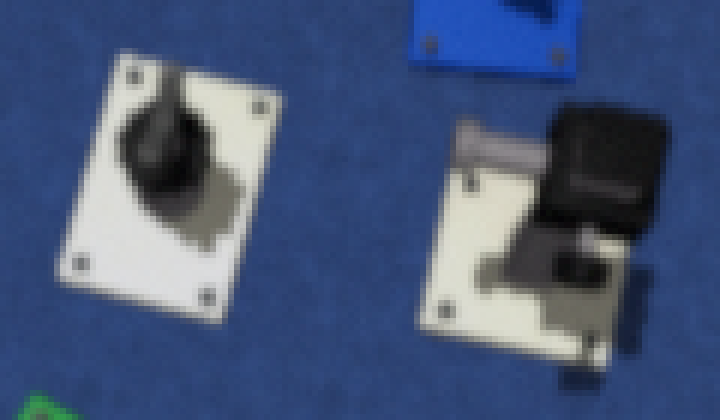

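The crops show the white-plate stand with its collar at c1 (415,380), and the Y head seen almost edge-on. The nozzle mouth is at c1 (209,163) and c2 (460,145).

```bash
python3 - <<'E'
from h import *
s=grab_frame("scene");t=grab_frame("top")
S=lambda u,v:((u+.5)/4-.5+220,(v+.5)/4-.5+145)
T=lambda u,v:((u+.5)/6-.5+290,(v+.5)/6-.5+155)
for b in((495,418),(326,499),(424,544)): print("S bolt",onz(s,*S(*b),.013))
for b in((260,107),(80,263),(207,297),(134,77)): print("T bolt",onz(t,*T(*b),.013))
m=tri(s,S(209,163),t,T(460,145));print("mouth",m)
print("nozzle root",tri(s,S(150,147),t,T(548,152)))
print("collar", onz(s,*S(415,370),.12),onz(t,*T(165,152),.12))
print("grip arm tip", tri(s,S(432,284),t,T(172,68)))
st=state();print(R.from_rotvec(st["ee_rot"]).as_matrix(),st["time_s"])
E
```

```text
S bolt [0.61270504 0.06799601 0.013     ]
S bolt [ 0.70709445 -0.03363074  0.013     ]
S bolt [0.72582773 0.04068054 0.013     ]
T bolt [ 0.70826598 -0.03581862  0.013     ]
T bolt [0.61345844 0.06682657 0.013     ]
T bolt [ 0.59499312 -0.0071509   0.013     ]
T bolt [0.72501947 0.03854649 0.013     ]
mouth (array([ 0.63102024, -0.12640868,  0.25776964]), np.float64(0.0019493213570262805))
nozzle root (array([ 0.62799119, -0.16681544,  0.25908017]), np.float64(0.0030543556343662014))
collar [0.6596349  0.01711215 0.12      ] [0.65619636 0.01557337 0.12      ]
grip arm tip (array([0.67186599, 0.01873967, 0.22964993]), np.float64(0.01878722111730447))
[[ 8.92138053e-01  4.51762822e-01 -2.17844943e-04]
 [ 4.51762868e-01 -8.92137860e-01  5.91393331e-04]
 [ 7.28217987e-05 -6.26018751e-04 -9.99999801e-01]] 0.3
```

Both cameras put the stand axis at (0.660, 0.016), with stand x at about 76.5°. The nozzle is at z≈0.258, so the target lift is about 0.086. Moving now, on the inner side to stay clear of the guide.

>>> step_arm([
  {"offset": [1.3, 3.5, 0.4], "yaw": 0.12, "claw": 1},
  {"offset": [2.5, 7, 0.8], "yaw": 0.24, "claw": 1},
  {"offset": [3.8, 10.5, 1.2], "yaw": 0.36, "claw": 1},
  {"offset": [5, 14, 1.5], "yaw": 0.48, "claw": 1},
  {"offset": [6.3, 17.6, 1.5], "yaw": 0.6, "claw": 1},
])

```text
time_s: 0.72
ee_pos: [0.323, -0.3356, 0.4203]
ee_rot: [2.698, 1.606, 0.0]
contact_force: [0.9, 0.0, 0.1]
finger_gap: 0.0855
finger_force: 0.0
```

>>> step_arm([
  {"offset": [1.3, 3.5, 0], "yaw": 0.12, "claw": 1},
  {"offset": [2.5, 7, 0], "yaw": 0.24, "claw": 1},
  {"offset": [3.8, 10.5, 0], "yaw": 0.36, "claw": 1},
  {"offset": [5, 14, 0], "yaw": 0.48, "claw": 1},
  {"offset": [6.3, 17.6, 0], "yaw": 0.6, "claw": 1},
])

```text
time_s: 1.13
ee_pos: [0.3858, -0.1593, 0.4199]
ee_rot: [2.103, 2.333, 0.0]
contact_force: [1.2, -0.6, -0.3]
finger_gap: 0.0854
finger_force: 0.0
```

>>> step_arm([
  {"offset": [1.3, 3.5, 0], "yaw": 0.12, "claw": 1},
  {"offset": [2.5, 7, 0], "yaw": 0.24, "claw": 1},
  {"offset": [3.8, 10.5, 0], "yaw": 0.36, "claw": 1},
  {"offset": [5, 14, 0], "yaw": 0.48, "claw": 1},
  {"offset": [6.3, 17.6, 0], "yaw": 0.6, "claw": 1},
])

```text
time_s: 1.55
ee_pos: [0.4489, 0.0169, 0.4199]
ee_rot: [1.319, 2.85, 0.0]
contact_force: [1.1, -0.1, 0.5]
finger_gap: 0.0856
finger_force: 0.0
```

>>> step_arm([
  {"offset": [3.6, 0, 0], "yaw": 0.12, "claw": 1},
  {"offset": [7.2, 0, 0], "yaw": 0.24, "claw": 1},
  {"offset": [10.8, 0, 0], "yaw": 0.36, "claw": 1},
  {"offset": [14.4, 0, 0], "yaw": 0.48, "claw": 1},
  {"offset": [18, 0, 0], "yaw": 0.6, "claw": 1},
])

```text
time_s: 1.97
ee_pos: [0.6303, 0.0154, 0.4195]
ee_rot: [0.417, 3.114, 0.0]
contact_force: [0.9, 0.3, 0.9]
finger_gap: 0.0853
finger_force: 0.0
```

>>> step_arm([
  {"offset": [3.1, 0, 0], "yaw": 0.03, "claw": 1},
  {"offset": [3.1, 0, -2], "yaw": 0.03, "claw": 1},
  {"offset": [3.1, 0, -3], "yaw": 0.03, "claw": 1},
  {"offset": [3.1, 0, -3], "yaw": 0.03, "claw": 1},
])

```text
time_s: 2.3
ee_pos: [0.66, 0.015, 0.3861]
ee_rot: [-0.38, -3.113, 0.0]
contact_force: [-0.5, 0.4, -0.9]
finger_gap: 0.0858
finger_force: 0.0
```

```bash
python3 - <<'E'
from h import *
s=grab_frame("scene");t=grab_frame("top");st=state();print(st["ee_pos"],st["ee_rot"],st["joint_positions"])
a=cv2.resize(s["color"][145:275,240:380],None,fx=4,fy=4,interpolation=3);cv2.imwrite("pics/c3.png",a)
E
```

```text
[0.65948253 0.01506155 0.38926003] [-3.80167001e-01 -3.11672695e+00  1.94648197e-06] [-7.32902256e-02  5.66110291e-01  3.39625843e-01  1.34607551e+00
  8.36311786e-05  1.69463241e-01]
```

View pics/c3.png

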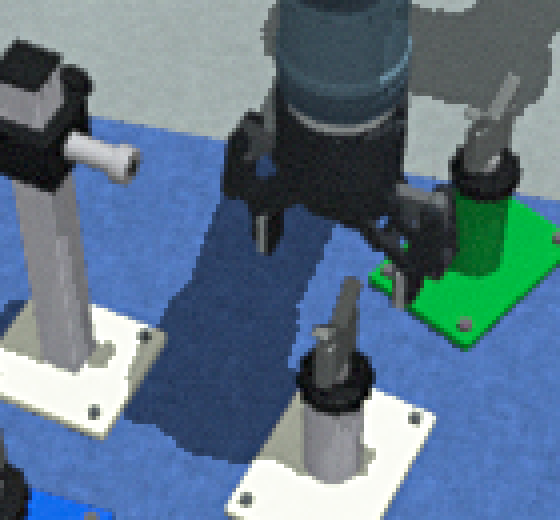

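The crop shows the gripper centred above the white stand's head (c3 335,350) with the fingers on either side of the block. Descending and gripping.

>>> step_arm([
  {"offset": [0, 0.1, -2.5], "claw": 1},
  {"offset": [0, 0.1, -5], "claw": 1},
  {"offset": [0, 0.1, -6.5], "claw": 1},
  {"offset": [0, 0.1, -7.6], "claw": 1},
  {"offset": [0, 0.1, -7.6], "claw": 1},
])

```text
$.moves[0]: bad value
```

>>> step_arm([
  {"offset": [0, 0, 0], "claw": 0.4},
  {"offset": [0, 0, 0], "claw": 0.3},
  {"offset": [0, 0, 0], "claw": 0.25},
  {"offset": [0, 0, 0], "claw": 0.2},
  {"offset": [0, 0, 0], "claw": 0.1},
], squeeze=40)

```text
$.moves[0]: bad value
```

>>> step_arm([
  {"claw": 0},
  {"claw": 0},
  {"claw": 0},
  {"claw": 0},
], squeeze=40)

```text
$.moves[0]: bad value
```

Each row needs a yaw value; resending.

>>> step_arm([
  {"offset": [0, 0.1, -2.5], "yaw": 0, "claw": 1},
  {"offset": [0, 0.1, -5], "yaw": 0, "claw": 1},
  {"offset": [0, 0.1, -6.5], "yaw": 0, "claw": 1},
  {"offset": [0, 0.1, -7.6], "yaw": 0, "claw": 1},
  {"offset": [0, 0.1, -7.6], "yaw": 0, "claw": 1},
])

```text
time_s: 2.82
ee_pos: [0.6585, 0.0161, 0.3123]
ee_rot: [-0.38, -3.115, 0.0]
contact_force: [-0.1, -0.3, -0.4]
finger_gap: 0.0857
finger_force: 0.0
```

>>> step_arm([
  {"offset": [0, 0, 0], "yaw": 0, "claw": 0.4},
  {"offset": [0, 0, 0], "yaw": 0, "claw": 0.3},
  {"offset": [0, 0, 0], "yaw": 0, "claw": 0.25},
  {"offset": [0, 0, 0], "yaw": 0, "claw": 0.2},
  {"offset": [0, 0, 0], "yaw": 0, "claw": 0.1},
], squeeze=40)

```text
time_s: 3.23
ee_pos: [0.6601, 0.016, 0.3148]
ee_rot: [0.38, 3.117, 0.0]
contact_force: [0.3, -0.3, -0.8]
finger_gap: 0.0255
finger_force: 0.0
```

>>> step_arm([
  {"offset": [0, 0, 0], "yaw": 0, "claw": 0},
  {"offset": [0, 0, 0], "yaw": 0, "claw": 0},
  {"offset": [0, 0, 0], "yaw": 0, "claw": 0},
  {"offset": [0, 0, 0], "yaw": 0, "claw": 0},
], squeeze=40)

```text
time_s: 3.57
ee_pos: [0.6601, 0.0162, 0.3144]
ee_rot: [0.38, 3.117, 0.001]
contact_force: [0.8, 0.8, 4.1]
finger_gap: 0.0112
finger_force: 42.0
```

```bash
python3 - <<'E'
from h import *
st=state();print(st)
E
```

```text
{'time_s': 3.5667, 'joint_positions': array([-7.16071819e-02,  5.86902066e-01,  1.81301002e-01,  1.16395110e+00,
        6.09004709e-04,  1.70944565e-01]), 'joint_velocities': array([-0.0016814 ,  0.00048769,  0.00037891, -0.00077777, -0.00074127,
       -0.00078574]), 'joint_torque': array([-7.30560198e-01, -5.32583678e+01,  2.52043301e+01, -4.13398084e-02,
       -4.00024178e-01,  4.09018155e-02]), 'ee_pos': array([0.66005572, 0.01620079, 0.31435766]), 'ee_rot': array([3.79918848e-01, 3.11731435e+00, 1.05206548e-03]), 'contact_force': array([0.78223956, 0.78503806, 4.05434265]), 'wrist_torque': array([0.29792976, 0.05274392, 0.03862938]), 'finger_force': 41.989821419119835, 'finger_gap': 0.011153600278313278}
```

Gripped: gap 11 mm, TCP z reference 0.3144. Twisting anticlockwise.

>>> step_arm([
  {"offset": [0, 0, 0], "yaw": 0.08, "claw": 0},
  {"offset": [0, 0, 0], "yaw": 0.18, "claw": 0},
  {"offset": [0, 0, 0], "yaw": 0.28, "claw": 0},
  {"offset": [0, 0, 0], "yaw": 0.38, "claw": 0},
  {"offset": [0, 0, 0], "yaw": 0.48, "claw": 0},
], squeeze=50)

```text
time_s: 3.98
ee_pos: [0.6601, 0.0163, 0.3144]
ee_rot: [-0.379, 3.117, 0.001]
contact_force: [-0.3, 2.0, 4.1]
finger_gap: 0.0112
finger_force: 49.5
```

>>> step_arm([
  {"offset": [0, 0, 0], "yaw": 0.1, "claw": 0},
  {"offset": [0, 0, 0], "yaw": 0.2, "claw": 0},
  {"offset": [0, 0, 0], "yaw": 0.3, "claw": 0},
  {"offset": [0, 0, 0], "yaw": 0.4, "claw": 0},
  {"offset": [0, 0, 0], "yaw": 0.5, "claw": 0},
])

```text
time_s: 4.4
ee_pos: [0.66, 0.0164, 0.3144]
ee_rot: [-1.139, 2.926, 0.002]
contact_force: [0.4, 3.1, 4.1]
finger_gap: 0.0117
finger_force: 49.5
```

>>> step_arm([
  {"offset": [0, 0, 0], "yaw": 0.08, "claw": 0},
  {"offset": [0, 0, 0], "yaw": 0.15, "claw": 0},
  {"offset": [0, 0, 0], "yaw": 0.15, "claw": 0},
])

```text
time_s: 4.65
ee_pos: [0.66, 0.0165, 0.3144]
ee_rot: [-1.35, 2.835, 0.001]
contact_force: [-0.2, 2.7, 3.2]
finger_gap: 0.0113
finger_force: 49.6
```

```bash
python3 - <<'E'
from h import *
st=state();print({k:st[k] for k in("ee_pos","ee_rot","contact_force","wrist_torque","finger_gap")})
x,y,z=st["ee_rot"];print(2*np.arctan2(y,x)-2*np.arctan2(3.117,.38))
E
```

```text
{'ee_pos': array([0.65999641, 0.01646765, 0.31437026]), 'ee_rot': array([-1.34968275e+00,  2.83504049e+00,  1.38812829e-03]), 'contact_force': array([-0.19366565,  2.65201871,  3.20227412]), 'wrist_torque': array([0.71441976, 0.06903449, 0.04034473]), 'finger_gap': 0.011338178183710395}
1.1312717832395558
```

>>> step_arm([
  {"offset": [0, 0, 1], "yaw": 0, "claw": 0},
  {"offset": [0, 0, 2.5], "yaw": 0, "claw": 0},
  {"offset": [0, 0, 4], "yaw": 0, "claw": 0},
  {"offset": [0, 0, 5.5], "yaw": 0, "claw": 0},
  {"offset": [0, 0, 6], "yaw": 0, "claw": 0},
])

```text
time_s: 5.07
ee_pos: [0.6599, 0.0163, 0.3745]
ee_rot: [-1.347, 2.838, 0.002]
contact_force: [1.9, 1.8, -7.7]
finger_gap: 0.0112
finger_force: 49.1
```

>>> step_arm([
  {"offset": [0, 0, 1], "yaw": 0, "claw": 0},
  {"offset": [0, 0, 2], "yaw": 0, "claw": 0},
  {"offset": [0, 0, 2.6], "yaw": 0, "claw": 0},
  {"offset": [0, 0, 2.6], "yaw": 0, "claw": 0},
  {"offset": [0, 0, 2.6], "yaw": 0, "claw": 0},
])

```text
time_s: 5.48
ee_pos: [0.6598, 0.0163, 0.4007]
ee_rot: [-1.348, 2.836, 0.001]
contact_force: [-0.7, 3.7, 2.9]
finger_gap: 0.0115
finger_force: 50.4
```

```bash
python3 - <<'E'
from h import *
s=grab_frame("scene");t=grab_frame("top")
a=cv2.resize(s["color"][145:220,235:345],None,fx=7,fy=7,interpolation=3)
b=cv2.resize(t["color"][150:200,290:400],None,fx=7,fy=7,interpolation=3)[:,:770]
cv2.imwrite("pics/c4.png",a[:290]); cv2.imwrite("pics/c5.png",np.vstack([a[40:330],b[:300]]))
st=state();print({k:st[k] for k in("ee_pos","ee_rot","contact_force","wrist_torque","finger_gap")})
E
```

```text
{'ee_pos': array([0.65972597, 0.01630511, 0.40068973]), 'ee_rot': array([-1.34769214e+00,  2.83609475e+00,  3.81951616e-04]), 'contact_force': array([0.66303488, 3.63062765, 2.47931451]), 'wrist_torque': array([ 1.16681187, -0.01041582,  0.01813903]), 'finger_gap': 0.011466347086019955}
```

View pics/c5.png

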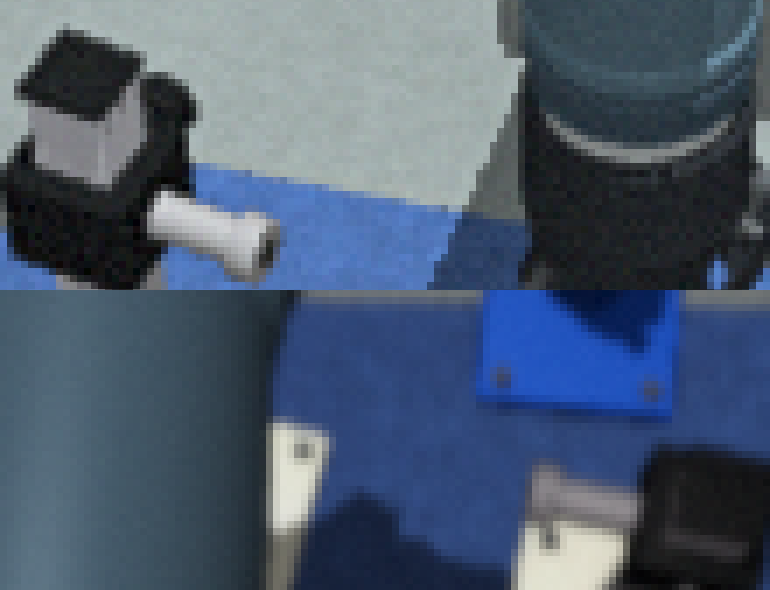

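The picture shows the mouth face centre at view (264,244) in the scene half, and the mouth's left edge at (533,488) in the top half.

```bash
python3 - <<'E'
from h import *
s=grab_frame("scene");t=grab_frame("top")
a=(272.3,185.1)
for b in((365.7,177.9),(366.5,178.5),(366.5,177.9)): print(tri(s,a,t,b))
e,d=ray(s,*a)
for z in(.25,.255,.26,.265): print(onz(s,*a,z),onz(t,366,178,z))
E
```

```text
(array([ 0.63267382, -0.12454309,  0.26109593]), np.float64(0.0019032217470086312))
(array([ 0.63120166, -0.12606843,  0.25927144]), np.float64(0.0037448136712604067))
(array([ 0.63252743, -0.12573707,  0.26083243]), np.float64(0.004082986335128763))
[ 0.62325754 -0.12715511  0.25      ] [ 0.63520361 -0.12746733  0.25      ]
[ 0.62746818 -0.12554233  0.255     ] [ 0.63404077 -0.12695035  0.255     ]
[ 0.63167881 -0.12392954  0.26      ] [ 0.63287792 -0.12643337  0.26      ]
[ 0.63588945 -0.12231676  0.265     ] [ 0.63171508 -0.12591639  0.265     ]
```

Nozzle z≈0.2595, so the target lift is about 0.0875, and it is now 0.0863. Trying a gentle turn back to about 0.7.

>>> step_arm([
  {"offset": [0, 0, 0.1], "yaw": -0.1, "claw": 0},
  {"offset": [0, 0, 0.1], "yaw": -0.2, "claw": 0},
  {"offset": [0, 0, 0.1], "yaw": -0.3, "claw": 0},
  {"offset": [0, 0, 0.1], "yaw": -0.36, "claw": 0},
  {"offset": [0, 0, 0.1], "yaw": -0.42, "claw": 0},
])

```text
time_s: 6.1
ee_pos: [0.6598, 0.0161, 0.4005]
ee_rot: [0.723, -3.057, -0.001]
contact_force: [1.6, 3.8, -0.3]
finger_gap: 0.0116
finger_force: 50.1
```

```bash
cat > st.py <<'E'
from h import *
st=state();x,y,z=st["ee_rot"]
print(st["ee_pos"].round(4),"F",st["contact_force"].round(1),"M",st["wrist_torque"].round(3),"gap",round(st["finger_gap"],4),"twist",round((2*np.arctan2(y,x)-2*np.arctan2(3.117,.38)+np.pi)%(2*np.pi)-np.pi,3),"lift",round(st["ee_pos"][2]-.3144,4),"j5j6",st["joint_torque"][5].round(3))
E
python3 st.py
```

```text
[0.6598 0.0161 0.4005] F [ 1.6  3.8 -0.3] M [ 1.119 -0.267  0.047] gap 0.0116 twist 0.707 lift 0.0861 j5j6 -0.504
```

>>> step_arm([
  {"offset": [0, 0, 0], "yaw": 0, "claw": 0},
  {"offset": [0, 0, 0], "yaw": 0, "claw": 0},
])

```text
time_s: 6.27
ee_pos: [0.6598, 0.0161, 0.4005]
ee_rot: [0.729, -3.056, -0.001]
contact_force: [0.4, 3.5, -0.7]
finger_gap: 0.0117
finger_force: 50.1
```

```bash
python3 st.py
```

```text
[0.6598 0.0161 0.4005] F [ 0.4  3.5 -0.7] M [ 1.13  -0.284 -0.051] gap 0.0117 twist 0.711 lift 0.0861 j5j6 -0.007
```

>>> step_arm([
  {"offset": [0, 0, 0], "yaw": -0.06, "claw": 0},
  {"offset": [0, 0, 0], "yaw": -0.12, "claw": 0},
  {"offset": [0, 0, 0], "yaw": -0.18, "claw": 0},
  {"offset": [0, 0, 0], "yaw": -0.18, "claw": 0},
])

```text
time_s: 6.6
ee_pos: [0.6598, 0.016, 0.4005]
ee_rot: [0.45, -3.109, -0.0]
contact_force: [0.6, 3.4, -0.8]
finger_gap: 0.0116
finger_force: 50.0
```

```bash
python3 st.py
```

```text
[0.6598 0.016  0.4005] F [ 0.6  3.4 -0.8] M [ 1.094 -0.272  0.024] gap 0.0116 twist 0.53 lift 0.0861 j5j6 0.344
```

No resistance at 0.53, so the key has found a stop at lift ≈0.086. Continuing to the locked position.

>>> step_arm([
  {"offset": [0, 0, 0], "yaw": -0.08, "claw": 0},
  {"offset": [0, 0, 0], "yaw": -0.16, "claw": 0},
  {"offset": [0, 0, 0], "yaw": -0.24, "claw": 0},
  {"offset": [0, 0, 0], "yaw": -0.32, "claw": 0},
  {"offset": [0, 0, 0], "yaw": -0.38, "claw": 0},
])

```text
time_s: 7.02
ee_pos: [0.6598, 0.016, 0.4005]
ee_rot: [-0.147, -3.138, -0.0]
contact_force: [0.9, 3.3, -1.0]
finger_gap: 0.0113
finger_force: 50.0
```

>>> step_arm([
  {"offset": [0, 0, 0], "yaw": -0.06, "claw": 0},
  {"offset": [0, 0, 0], "yaw": -0.1, "claw": 0},
  {"offset": [0, 0, 0], "yaw": -0.13, "claw": 0},
  {"offset": [0, 0, 0], "yaw": -0.13, "claw": 0},
])

```text
time_s: 7.35
ee_pos: [0.6598, 0.016, 0.4006]
ee_rot: [-0.347, -3.122, -0.0]
contact_force: [0.6, 3.7, -1.7]
finger_gap: 0.0115
finger_force: 50.0
```

```bash
python3 st.py
```

```text
[0.6598 0.016  0.4006] F [ 0.6  3.7 -1.7] M [ 1.073 -0.282 -0.055] gap 0.0115 twist 0.022 lift 0.0862 j5j6 0.165
```

>>> step_arm([
  {"offset": [0, 0, 0], "yaw": -0.04, "claw": 0},
  {"offset": [0, 0, 0], "yaw": -0.07, "claw": 0},
  {"offset": [0, 0, 0], "yaw": -0.07, "claw": 0},
])

```text
time_s: 7.6
ee_pos: [0.6597, 0.0161, 0.4005]
ee_rot: [-0.452, -3.108, 0.0]
contact_force: [1.4, 3.6, -0.6]
finger_gap: 0.0113
finger_force: 52.3
```

```bash
python3 st.py
```

```text
[0.6597 0.0161 0.4005] F [ 1.4  3.6 -0.6] M [ 0.956 -0.287  0.803] gap 0.0113 twist -0.046 lift 0.0861 j5j6 1.042
```

>>> step_arm([
  {"offset": [0, 0, 0.2], "yaw": 0, "claw": 0},
  {"offset": [0, 0, 0.3], "yaw": 0, "claw": 0},
  {"offset": [0, 0, 0.3], "yaw": 0, "claw": 0},
])

```text
time_s: 7.85
ee_pos: [0.6598, 0.0161, 0.4022]
ee_rot: [-0.455, -3.106, 0.0]
contact_force: [1.8, 3.6, -10.3]
finger_gap: 0.0114
finger_force: 51.8
```

```bash
python3 st.py
```

```text
[0.6598 0.0161 0.4022] F [  1.8   3.6 -10.3] M [ 0.943 -0.739  0.825] gap 0.0114 twist -0.048 lift 0.0878 j5j6 0.838
```

Torque rises to 0.8 N m at twist ≈0 (the end stop), and an upward pull is resisted. Easing off and releasing.

>>> step_arm([
  {"offset": [0, 0, -0.2], "yaw": 0.03, "claw": 0},
  {"offset": [0, 0, -0.2], "yaw": 0.04, "claw": 0},
  {"offset": [0, 0, -0.2], "yaw": 0.04, "claw": 0.3},
  {"offset": [0, 0, -0.2], "yaw": 0.04, "claw": 0.7},
  {"offset": [0, 0, -0.2], "yaw": 0.04, "claw": 1},
])

```text
time_s: 8.27
ee_pos: [0.6598, 0.0152, 0.4026]
ee_rot: [0.398, 3.115, -0.003]
contact_force: [-0.6, -0.4, -0.1]
finger_gap: 0.0473
finger_force: 0.0
```

>>> step_arm([
  {"offset": [0, 0, 0], "yaw": 0, "claw": 1},
  {"offset": [0, 0, 0], "yaw": 0, "claw": 1},
  {"offset": [0, 0, 0], "yaw": 0, "claw": 1},
  {"offset": [0, 0, 0.5], "yaw": 0, "claw": 1},
])

```text
time_s: 8.6
ee_pos: [0.6596, 0.0159, 0.4059]
ee_rot: [-0.396, -3.115, 0.0]
contact_force: [-0.0, 0.3, -0.5]
finger_gap: 0.0854
finger_force: 0.0
```

>>> step_arm([
  {"offset": [0, 0, 2], "yaw": 0, "claw": 1},
  {"offset": [0, 0, 4], "yaw": 0, "claw": 1},
  {"offset": [0, 0, 6], "yaw": 0, "claw": 1},
  {"offset": [0, 0, 8], "yaw": 0, "claw": 1},
  {"offset": [-3, 0, 10], "yaw": 0, "claw": 1},
])

```text
time_s: 9.02
ee_pos: [0.6337, 0.0156, 0.5038]
ee_rot: [-0.396, -3.115, 0.0]
contact_force: [-0.5, 0.1, 0.1]
finger_gap: 0.0853
finger_force: 0.0
```

>>> step_arm([
  {"offset": [-4, 0, 0], "yaw": 0, "claw": 1},
  {"offset": [-8, 0, 0], "yaw": 0, "claw": 1},
  {"offset": [-12, 0, 0], "yaw": 0, "claw": 1},
  {"offset": [-16, 0, 0], "yaw": 0, "claw": 1},
  {"offset": [-20, 0, 0], "yaw": 0, "claw": 1},
])

```text
time_s: 9.43
ee_pos: [0.4276, 0.0161, 0.507]
ee_rot: [0.396, 3.116, -0.0]
contact_force: [0.1, -0.4, 0.9]
finger_gap: 0.0856
finger_force: 0.0
```

```bash
python3 - <<'E'
from h import *
s=grab_frame("scene");t=grab_frame("top")
a=cv2.resize(s["color"][140:290,220:390],None,fx=4,fy=4,interpolation=3);cv2.imwrite("pics/c6.png",a)
print("vee locked expected scene px", (proj(s,(.66,.016,.172+.0861))-[220,140]+.5)*4-.5)
# block 12mm thick: V-arm tips along y of stand
for k in(1,-1):
    y=np.array([np.cos(np.radians(166.3)),np.sin(np.radians(166.3)),0])*.028*k
    print("arm tip",(proj(s,np.array((.66,.016,.196+.0861))+y)-[220,140]+.5)*4-.5)
E
python3 st.py
```

```text
vee locked expected scene px [417.68777353 258.43895427]
arm tip [439.01717489 201.80852714]
arm tip [397.46103259 265.11718867]
[0.4235 0.0166 0.5068] F [ 0.8  0.1 -0.5] M [-0.028 -0.068  0.001] gap 0.0854 twist -0.01 lift 0.1924 j5j6 -0.041
```

View pics/c6.png

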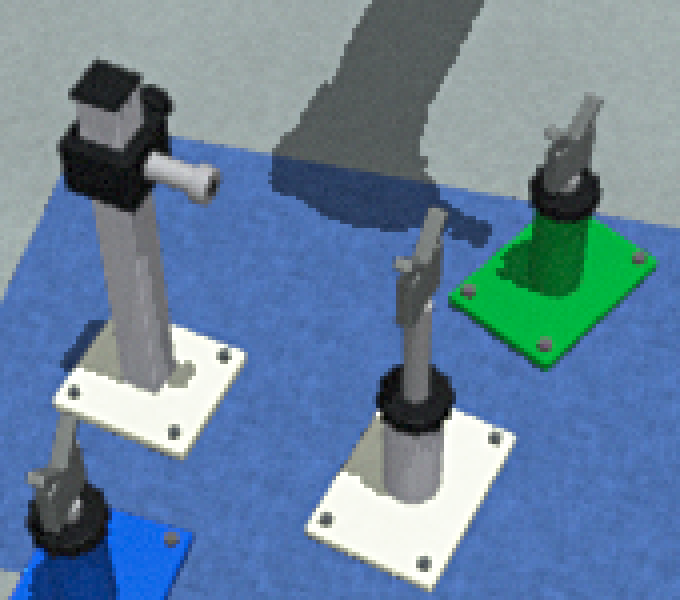

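The head stands raised and parallel to the parked look-alikes, with its arm tip at (436,210). I'll compare that tip's shift since the start with the expected one.

```bash
python3 - <<'E'
from h import *
s=grab_frame("scene")
y=np.array([np.cos(np.radians(166.3)),np.sin(np.radians(166.3)),0])*.028
for L in(0,.076,.08,.083,.086,.09): print(L,(proj(s,np.array((.66,.016,.196+L))+y)-[220,140]+.5)*4-.5)
# template match of head from first picture (offset by parallax only)
g=cv2.imread("pics/scene0.png");T=g[216:242,318:332]
for im,n in((g,"old"),(s["color"],"new")):
    r=cv2.matchTemplate(im[180:250,310:345],T,cv2.TM_CCOEFF_NORMED);print(n,cv2.minMaxLoc(r)[1::2])
E
```

```text
0 [434.97464659 289.91536558]
0.076 [438.51862938 212.67431848]
0.08 [438.7152577  208.38880729]
0.083 [438.86342929 205.15941005]
0.086 [439.01220524 201.91684058]
0.09 [439.21151972 197.57278481]
old (1.0, (8, 36))
new (0.658868134021759, (7, 37))
```

The tip moved 91–94 crop px against about 88 expected for 0.086 m, which agrees within reading error. The V sits at about 0.258 m against the nozzle at about 0.2595 m, and it is locked and released. Handing in.

```bash
python3 -c "
from bench import *
print(hand_in())"
```

```text
the job is handed in; nothing more can be done
None
```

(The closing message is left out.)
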